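# Push the loaded cap carrier home into the register square

## Robot

A 6-joint arm with a two-finger parallel gripper is mounted at the origin on a cart in front of the work surface, level with it; the furniture and walls round the work are solid. World frame = base frame: x ahead of the robot, y to its left, z up, the work surface at z = 0. Lengths are in m, angles in degrees, forces in N, time in s.
With the tool pointing down it reaches from about 0.3 to 0.775 m from the base axis. Payload 14.6 kg.
Tool frame: the origin (TCP) lies at the very end of the fingers, on their centre line; the grasp point (between the pads) lies 19 mm behind it; z points along the fingers, y is the direction in which the jaws open and shut (so a half turn about z gives the same grasp; the last joint's range is limited). The gripper opens to 94 mm and grips with 3 to 60 N. Pads are 16 mm wide; open, the fingers measure 119 mm over their backs; the gripper's body (75 mm by 177 mm) begins 78 mm behind the grasp point.
Start: joints at [60.012, 17.183, 87.147, -0, 75.671, -3.816], TCP at [0.243, 0.494, 0.205] pointing down, gripper open.
Joint ranges: [-173.82, 173.82], [-45.26, 126.66], [13.44, 144.39], [-59.66, 239.66], [0, 175.72], [-146.38, 146.38]. Speed limits (degrees/s): [127.2, 127.2, 147.25, 180, 180, 180].

## Interface

Orientations are given as [roll, pitch, yaw] about the fixed x, y, z axes, in that order (R = Rz(yaw) Ry(pitch) Rx(roll)).
In Python, from plant import env gives the robot as it stands.
- The arm moves only by the tool play_rows, never from a script. Its argument "moves" is one flat list of numbers, 7 for each row, row after row: the shift along the world's x, y, z in cm, then the turn, a rotation vector about the world's x, y, z in rad, then the finger opening in cm, from 0 to 9.4. A call has 1 to 20 rows; each row shifts and turns the commanded pose from where the row before left it; what a row does not reach is not made up. A row lasts 1/10 s, in which the tool goes at most 50 mm and 8.59 degrees, less where a joint would pass 70% of its speed; a pose out of reach is approached as far as the arm can. A call is refused whole if a number of a shift passes 5 or a number of a turn 0.15, either way. A call with a gripper value outside its range is refused whole. The fingers move at their own pace and stop on an object; the grip force is fixed at half the most. Time passes only in rows, so rows that do not move let the fingers close. It gives the time, the measured TCP pose, the force and the opening at its end, in the units of the state.
- env.get_state(): the state, without advancing time (a new reading comes with each control period).
- env.capture(name): name is "side" or "top"; returns (picture, depth): 480x640x3 uint8, red, green, blue; 480x640 float32, m along the optical axis (not along the pixel's ray), 0 where there is no reading.
- env.camera_model(name): a dict with "vertical_fov" (degrees; the focal length in pixels is half the picture's height over the tangent of half this angle, whatever the lens; pixels are square), "cx", "cy" (the principal point, pixels), "extrinsics" (4x4, takes a point from camera to world coordinates). Camera axes: x right, y down, z forward; pixel columns grow to the right and rows downward; lengths in m; the calibration is good to about 2 mm. A picture is of the moment at which its call begins. camera_model takes no time and is no camera call.
- env.finish_job(): hands the job in, once; it reports no verdict.
The state is a dict: "time": time; "joints": joint angles; "joint_vel": joint speeds; "joint_torque": joint torques, N m; "tcp_pos": TCP position; "ee_rot": TCP orientation; "force": force on the tool from outside, world axes, zero at the start; "torque": the same for the moment, N m; "grip_width": finger opening in m.
Only numpy, scipy, OpenCV 4.12 (cv2) and the standard library are available. Lean on these libraries where they do the work, as an engineer would, in place of code of your own. Each camera call takes 0.05 s, during which the arm holds its last target.

## Task

Push the loaded cap carrier along the bench with the fingers into the L-shaped register square, until its far long edge lies flush along the long rail and its left end is up against the short stop. Do not lift or tip the carrier, keep every cap in its nest, and do not disturb the two pots and the tape roll standing round it.

Things in the scene. Friction and masses are not known exactly. Their poses are not given: they have to be found in the camera images.
- carrier: Cap carrier: loose, nearly white plate, 96 (x) by 108 (y, the long way) by 14 mm thick, 0.25 to 0.5 kg, with four nests in its top, a black cap in each. Origin: centre of the underside, z up. It starts nearer the robot and to the right of its seat, 30 to 75 mm short of it along the square's x, 25 to 45 mm along y, turned up to 0.25 rad. Sliding it takes a few newtons.
- register_square: Fixed L-shaped dark steel stop, bars 18 mm wide, 16 high. Origin: inner corner at bench level. Long rail: from the corner 138 mm along -y (to the right), inner face at x = 0 looking to -x (to the robot). Short stop: 64 mm along -x, inner face at y = 0 looking to -y. Yaw 0.03 to 0.28 rad. Seated carrier: centre at x = -48, y = -54 mm in this frame, axes parallel.
- nest_cap_0: Black plastic cap, 24 mm across and 9 mm high, lying loose in nest 0 of the carrier, its top 4 mm above the plate. Origin: centre of its underside, 9 mm above the plate's underside.
- carrier_hole0 (a point): Middle of the mouth of nest 0 (round, 26 mm wide, 5 mm deep), in the carrier's top face at x = -22 mm, y = -28 mm from the carrier's centre.
- nest_cap_1: Black plastic cap, 24 mm across and 9 mm high, lying loose in nest 1 of the carrier, its top 4 mm above the plate. Origin: centre of its underside, 9 mm above the plate's underside.
- carrier_hole1 (a point): Middle of the mouth of nest 1 (round, 26 mm wide, 5 mm deep), in the carrier's top face at x = -22 mm, y = +28 mm from the carrier's centre.
- nest_cap_2: Black plastic cap, 24 mm across and 9 mm high, lying loose in nest 2 of the carrier, its top 4 mm above the plate. Origin: centre of its underside, 9 mm above the plate's underside.
- carrier_hole2 (a point): Middle of the mouth of nest 2 (round, 26 mm wide, 5 mm deep), in the carrier's top face at x = +22 mm, y = -28 mm from the carrier's centre.
- nest_cap_3: Black plastic cap, 24 mm across and 9 mm high, lying loose in nest 3 of the carrier, its top 4 mm above the plate. Origin: centre of its underside, 9 mm above the plate's underside.
- carrier_hole3 (a point): Middle of the mouth of nest 3 (round, 26 mm wide, 5 mm deep), in the carrier's top face at x = +22 mm, y = +28 mm from the carrier's centre.
- ink_pot: Bystander: white ink pot with white screw lid, 54 mm across, 55 mm high, standing loose beyond the long rail. Origin: centre of its underside.
- small_pot: Bystander: slim pot with blue lid, 38 mm across, 66 mm high, standing loose some 80 mm to the right of the free end of the long rail. Origin: centre of its underside.
- tape: Bystander: roll of masking tape lying flat, 70 mm across, 25 mm high, loose beyond the corner of the square. Origin: centre of its underside.

How it is judged:
By the outcome, as a careful person would: the job done as asked, in the order asked, and still so for the second after the job is handed in, with the robot touching nothing.
It also fails if it takes over 58 s, if anything falls off the work surface, if the arm or the gripper's body presses on something with over 40 N, if the wrist force passes 120 N, or if a joint passes its speed limit or range.

## Working session

There is one attempt and no reset: what is moved stays moved. The work goes in short steps, Python scripts to look and compute and a tool call to move; the robot and the scene stay as the last step left them, time stands still between calls to the robot, and variables do not carry over. Pictures are saved under pics/ and viewed, and the job is handed in when it is done.

Besides the shell and the picture viewer there is one more tool, called after "Call:" as name(argument=value, ...) on one line, values as JSON. play_rows: Moves the arm, as the interface text tells. Its arguments: {"type":"object","properties":{"moves":{"type":"array"}},"required":["moves"]}

```bash
mkdir -p pics; cat > h.py <<'E'
import numpy as np, cv2
from plant import env
def cap(name,fn):
    p,d=env.capture(name); cv2.imwrite('pics/'+fn+'.png',p[:,:,::-1]); np.savez('pics/'+fn+'.npz',p=p,d=d); return p,d
def ray(name,uv,z):
    m=env.camera_model(name); f=240/np.tan(np.radians(m['vertical_fov'])/2); E=np.array(m['extrinsics'])
    uv=np.atleast_2d(np.array(uv,float)); c=np.c_[(uv[:,0]-m['cx'])/f,(uv[:,1]-m['cy'])/f,np.ones(len(uv))]
    w=c@E[:3,:3].T; o=E[:3,3]; return o+w*((z-o[2])/w[:,2])[:,None]
E
python3 - <<'E'
from h import *
for n in('top','side'):
    cap(n,n+'0'); print(env.camera_model(n))
print(env.get_state())
E
```

```text
{'vertical_fov': 53.20121260687951, 'cx': 324.2800676933045, 'cy': 232.49416324472764, 'extrinsics': array([[ 0.02192771, -0.99142839,  0.128798  ,  0.53730323],
       [-0.99969324, -0.02025966,  0.01424698, -0.23502075],
       [-0.01151546, -0.12907089, -0.9915685 ,  0.88984254],
       [ 0.        ,  0.        ,  0.        ,  1.        ]])}
{'vertical_fov': 42.19824248556434, 'cx': 310.42204679975464, 'cy': 236.72600357519306, 'extrinsics': array([[ 0.96254022, -0.11595699,  0.24509244,  0.43145051],
       [-0.2699996 , -0.49269663,  0.82725464, -0.95494242],
       [ 0.02483026, -0.86244073, -0.50554866,  0.49244618],
       [ 0.        ,  0.        ,  0.        ,  1.        ]])}
{'time': 0.1, 'joints': array([ 6.00106532e+01,  1.72132228e+01,  8.71752649e+01, -1.60042899e-03,
        7.56697977e+01, -3.81393605e+00]), 'joint_vel': array([ 0.08384022, -0.08114451, -0.16084366,  0.01334933, -0.04189119,
       -0.00777251]), 'joint_torque': array([ 2.11484650e-03, -5.32649660e+01, -3.53284800e+01,  7.09625054e-02,
        2.34472216e-02, -7.09885126e-05]), 'tcp_pos': array([0.24249679, 0.4934061 , 0.20494654]), 'ee_rot': array([-1.79941741e+02, -2.33014759e-03,  1.53824985e+02]), 'force': array([-1.23236302, -0.59494755, -0.42279468]), 'torque': array([-0.05224876,  0.0148751 , -0.02701667]), 'grip_width': 0.09350999697105951}
```

View pics/top0.png

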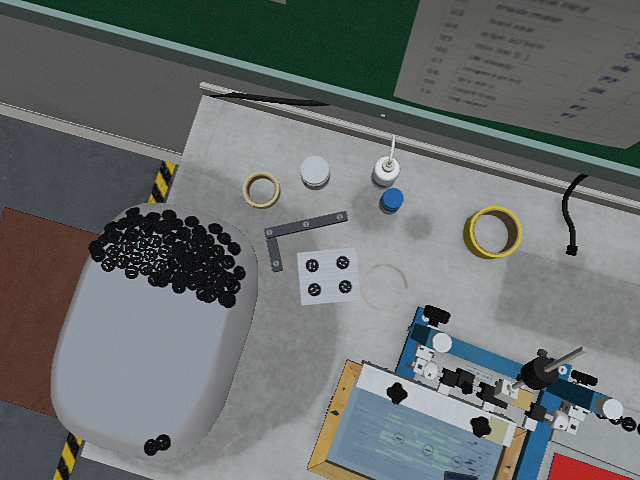

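View pics/side0.png

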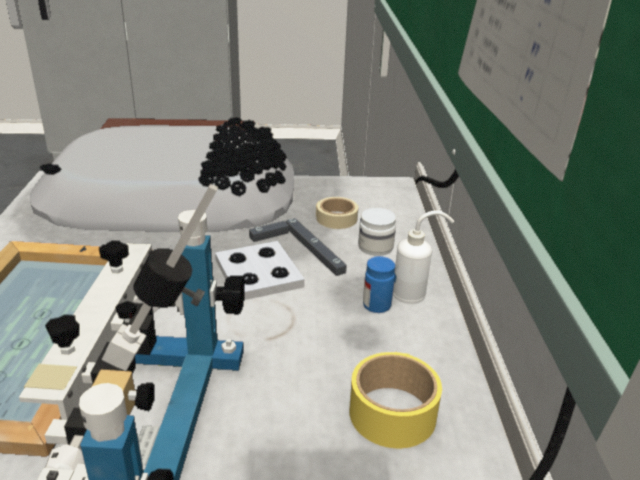

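The top view shows the carrier at about (328,277), the square's inner corner near (276,238), the small pot at (391,200), the ink pot at (315,171) and the tape at (261,190). A machine stands to the right and a bin to the left. Next I'll measure their positions.

```bash
cat > m.py <<'E'
from h import *
def edgefit(pts):
    vx,vy,x,y=cv2.fitLine(np.float32(pts),cv2.DIST_HUBER,0,0.01,0.01).ravel(); return np.array([x,y]),np.array([vx,vy])
def carrier(fn,lo=(285,235),hi=(372,315)):
    p=np.load('pics/'+fn+'.npz')['p']; hsv=cv2.cvtColor(p,cv2.COLOR_RGB2HSV)
    g=cv2.cvtColor(p,cv2.COLOR_RGB2GRAY); 
    return p,g,hsv
E
python3 - <<'E'
from m import *
z=np.load('pics/top0.npz');p=z['p'];d=z['d']
big=cv2.resize(p[130:330,220:440],None,fx=3.6,fy=3.0,interpolation=cv2.INTER_CUBIC)
big=cv2.resize(p[150:320,225:425],None,fx=3.5,fy=3.5,interpolation=cv2.INTER_CUBIC)
cv2.imwrite('pics/z0.png',big[:,:,::-1])
for n,uv in dict(car=(328,277),bench=(328,325),near_car_l=(285,285),bench_r=(400,320)).items():
    u,v=uv; print(n,p[v,u],d[v,u],ray('top',[uv],0.0))
# height map
m=env.camera_model('top');f=240/np.tan(np.radians(m['vertical_fov'])/2);E=m['extrinsics']
U,V=np.meshgrid(np.arange(640),np.arange(480));P=np.stack([(U-m['cx'])/f*d,(V-m['cy'])/f*d,d],-1)@E[:3,:3].T+E[:3,3]
print([ (uv,P[uv[1],uv[0]].round(3)) for uv in [(328,277),(400,320),(180,350),(220,270),(250,260),(335,400),(390,330),(430,320),(480,440),(345,370),(540,375),(315,171),(391,200),(386,175),(261,178),(305,225),(276,262)]])
E
```

```text
car [172 178 187] 0.87449205 [[ 0.57001903 -0.23093695  0.        ]]
bench [129 129 131] 0.8763183 [[ 0.48268491 -0.23276504  0.        ]]
near_car_l [123 124 126] 0.8868366 [[ 0.55358358 -0.15180527  0.        ]]
bench_r [159 162 161] 0.8776908 [[ 0.49463856 -0.36399538  0.        ]]
[((328, 277), array([ 0.57 , -0.231,  0.012])), ((400, 320), array([ 0.495, -0.364, -0.003])), ((180, 350), array([0.44 , 0.015, 0.067])), ((220, 270), array([ 0.575, -0.05 ,  0.087])), ((250, 260), array([ 0.596, -0.09 ,  0.032])), ((335, 400), array([ 0.367, -0.247,  0.077])), ((390, 330), array([ 0.476, -0.346,  0.   ])), ((430, 320), array([ 0.501, -0.398,  0.1  ])), ((480, 440), array([ 0.308, -0.484,  0.069])), ((345, 370), array([ 0.416, -0.262,  0.08 ])), ((540, 375), array([ 0.437, -0.518,  0.226])), ((315, 171), array([ 0.756, -0.204,  0.055])), ((391, 200), array([ 0.704, -0.338,  0.066])), ((386, 175), array([ 0.745, -0.328,  0.079])), ((261, 178), array([ 0.755, -0.099, -0.   ])), ((305, 225), array([ 0.664, -0.186,  0.014])), ((276, 262), array([ 0.595, -0.136,  0.017]))]
```

View pics/z0.png

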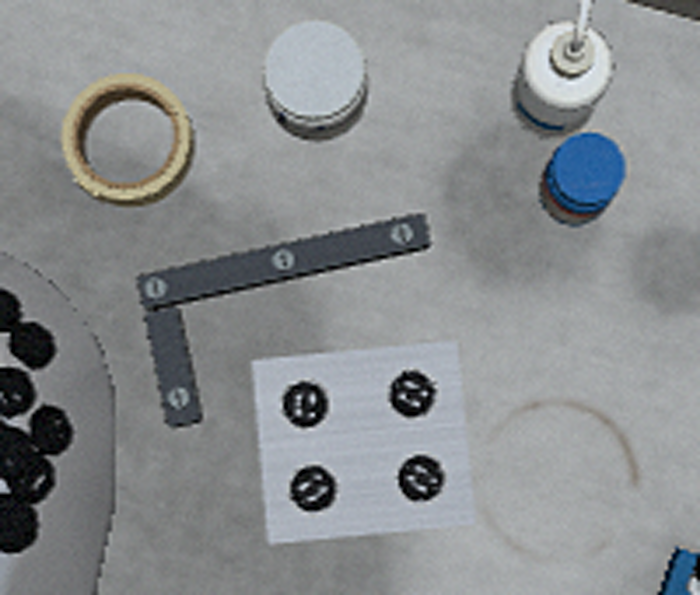

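```bash
cat > m.py <<'E'
from h import *
def line(pts): 
    vx,vy,x,y=cv2.fitLine(np.float32(pts),cv2.DIST_HUBER,0,0.001,0.001).ravel(); return np.array([x,y,vx,vy])
def carrier(fn,seed=(328,277),r=75):
    p=np.load('pics/'+fn+'.npz')['p'].astype(int)
    m=((p[:,:,2]-p[:,:,0]>8)&(p[:,:,2]>165)).astype(np.uint8)
    k=np.zeros_like(m); k[seed[1]-r:seed[1]+r,seed[0]-r:seed[0]+r]=1; m*=k
    m=cv2.morphologyEx(m,cv2.MORPH_CLOSE,np.ones((3,3)))
    cs,_=cv2.findContours(m,cv2.RETR_EXTERNAL,cv2.CHAIN_APPROX_NONE)
    c=max(cs,key=cv2.contourArea).reshape(-1,2).astype(np.float32)
    w=ray('top',c,0.014)[:,:2]
    (cx,cy),sz,a=cv2.minAreaRect(np.float32(w*1000))
    # long axis yaw: refine with side fits
    a=np.radians(a); 
    while a>np.pi/4:a-=np.pi/2
    while a<-np.pi/4:a+=np.pi/2
    cc=np.array([cx,cy])/1000
    for _ in range(3):
        R=np.array([[np.cos(a),-np.sin(a)],[np.sin(a),np.cos(a)]]); q=(w-cc)@R
        s=[q[(abs(q[:,0]-sx*.048)<.006)&(abs(q[:,1])<.044)] for sx in(1,-1)]
        t=[q[(abs(q[:,1]-sy*.054)<.006)&(abs(q[:,0])<.038)] for sy in(1,-1)]
        da=[-np.polyfit(b[:,1],b[:,0],1)[0] for b in s]+[np.polyfit(b[:,0],b[:,1],1)[0] for b in t]
        X=[np.median(b[:,0]) for b in s];Y=[np.median(b[:,1]) for b in t]
        cc=cc+R@np.array([sum(X)/2,sum(Y)/2]); a+=np.mean(da)
    return cc,a,(X[0]-X[1],Y[0]-Y[1]),np.array(da)
def square(fn):
    p=np.load('pics/'+fn+'.npz')['p']; g=cv2.cvtColor(p,cv2.COLOR_RGB2HSV)[:,:,2]
    return g
SQ=None
E
python3 - <<'E'
from m import *
print(carrier('top0'))
p=np.load('pics/top0.npz')['p']; v=p.max(2)
print(v[205:250:1,305]); print(p[222,300],p[255,275])
m=((v<95)&(v>40)).astype(np.uint8); k=np.zeros_like(m); k[200:280,258:355]=1; m*=k
n,l,s,c=cv2.connectedComponentsWithStats(m); i=1+s[1:,4].argmax(); print(s[i])
m=(l==i).astype(np.uint8)
cv2.imwrite('pics/sqm.png',cv2.resize(m[190:290,250:360]*255,None,fx=5,fy=5,interpolation=0))
E
```

```text
(array([ 0.57209534, -0.23165035]), np.float64(0.12039165782971999), (np.float64(0.09428590183534272), np.float64(0.1064541528563523)), array([ 0.01935273, -0.01161728, -0.00617678, -0.00155935]))
[157 156 157 147 152 153 150 141 142 140 141 139 140 147  94  66 117 121
  77 134 133 154  53  80  33  72 136 124 128 125 130 128 131 135 130 138
 131 132 125 129 132 128 131 131 129]
[65 72 78] [62 65 75]
[ 264  211   84   61 1072]
```

View pics/sqm.png

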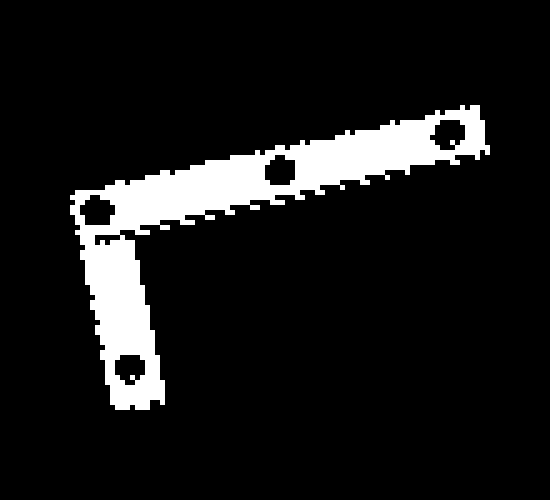

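```bash
cat >> m.py <<'E'
def square(fn='top0'):
    p=np.load('pics/'+fn+'.npz')['p']; v=p.max(2)
    m=((v<95)&(v>45)).astype(np.uint8); k=np.zeros_like(m); k[200:280,258:355]=1; m*=k
    n,l,s,c=cv2.connectedComponentsWithStats(m); m=(l==1+s[1:,4].argmax())
    # outer edges
    far=[(u,np.nonzero(m[:,u])[0].min()-.5) for u in range(268,344)]
    left=[(np.nonzero(m[r])[0].min()-.5,r) for r in range(236,268)]
    inn=[(np.nonzero(m[r])[0].max()+.5,r) for r in range(242,268)]
    near=[(u,np.nonzero(m[:,u])[0].max()+.5) for u in range(285,344)]
    F,L,I,N=[line(ray('top',q,0.016)[:,:2]*1000) for q in(far,left,inn,near)]
    return F,L,I,N
E
python3 - <<'E'
from m import *
F,L,I,N=square()
for q in(F,L,I,N): print(q.round(3), np.degrees(np.arctan2(q[3],q[2])).round(2))
yr=np.arctan2(F[2],-F[3]) ; yr=np.arctan(-F[2]/F[3]); ys=np.arctan(L[3]/L[2]); print('yaw rail',yr,'stop',ys)
for yaw in (yr,(yr*2+ys)/3):
    ex=np.array([np.cos(yaw),np.sin(yaw)]);ey=np.array([-ex[1],ex[0]])
    # inner corner: x along ex = far-18 ; y along ey= left-18
    cx=F[:2]@ex-18; cy=L[:2]@ey-18
    O=ex*cx+ey*cy; print('corner',O,'inner checks',N[:2]@ex-cx,I[:2]@ey-cy)
    cc,a,_,_=carrier('top0'); d=cc*1000-O; print('carrier in sq',d@ex,d@ey,'rel yaw',a-yaw)
# side view caps check / caps in top
p=np.load('pics/top0.npz')['p'];m=(p.max(2)<75).astype(np.uint8);k=m*0;k[250:304,298:358]=1
m=cv2.morphologyEx(m*k,cv2.MORPH_CLOSE,np.ones((5,5)))
n,l,s,c=cv2.connectedComponentsWithStats(m)
cs=[c[i] for i in range(1,n) if s[i,4]>60]; W=ray('top',cs,.018)[:,:2]; print(cs,W,W.mean(0))
E
```

```text
[ 6.75046e+02 -1.87236e+02  2.34000e-01 -9.72000e-01] -76.5
[ 6.18244e+02 -1.19417e+02  9.73000e-01  2.30000e-01] 13.31
[ 6.10221e+02 -1.41545e+02  9.72000e-01  2.33000e-01] 13.49
[ 6.63500e+02 -2.16173e+02  2.53000e-01 -9.67000e-01] -75.33
yaw rail 0.23569947 stop 0.23221661
corner [ 643.24994 -131.92284] inner checks 0.016052246 -1.6431274
carrier in sq -92.47594738753915 -80.35392314081805 rel yaw -0.11530781698183397
corner [ 643.3248  -131.93048] inner checks 0.04559326 -1.6582031
carrier in sq -92.45365867397922 -80.43638739346356 rel yaw -0.1141468526120601
[array([342.23770492, 262.20491803]), array([311.68595041, 265.10743802]), array([344.62903226, 286.25806452]), array([313.95275591, 289.29133858])] [[ 0.59672578 -0.25635234]
 [ 0.59026968 -0.20089963]
 [ 0.55333507 -0.2614152 ]
 [ 0.54668342 -0.20610301]] [ 0.57175349 -0.23119254]
```

```bash
python3 - <<'E'
from m import *
O=np.array([.6433,-.1319]);yaw=.235;ex=np.array([np.cos(yaw),np.sin(yaw)]);ey=np.array([-ex[1],ex[0]])
for n in('top','side'):
    d=np.load(f'pics/{n}0.npz')['d'];m=env.camera_model(n);f=240/np.tan(np.radians(m['vertical_fov'])/2);E=m['extrinsics']
    U,V=np.meshgrid(np.arange(640),np.arange(480));P=(np.stack([(U-m['cx'])/f*d,(V-m['cy'])/f*d,d],-1)@E[:3,:3].T+E[:3,3])[d>0].reshape(-1,3)
    Q=np.c_[(P[:,:2]-O)@ex,(P[:,:2]-O)@ey,P[:,2]]
    # body zones
    def zone(a,b,c,e,name):
        s=Q[(Q[:,0]>a)&(Q[:,0]<b)&(Q[:,1]>c)&(Q[:,1]<e)]
        hi=s[s[:,2]>.085]; print(n,name,s[:,2].max() if len(s) else None,len(hi),hi.min(0) if len(hi) else '',hi.max(0) if len(hi) else '')
    zone(-.2,.03,-.24,-.08,'rightpush'); zone(-.24,-.06,-.19,.07,'nearpush'); zone(-.45,-.2,-.35,.1,'behind');zone(-.3,.03,-.32,-.24,'fartherright')
    s=P[(P[:,0]>.1)&(P[:,0]<.8)&(P[:,1]>-.1)&(P[:,1]<.5)];print('transit',np.percentile(s[:,2],[90,99,100]))
E
```

```text
top rightpush 0.11966956543652751 202 [-0.19999911 -0.23991539  0.09347644] [-0.17648341 -0.2178191   0.11966957]
top nearpush 0.08121140120394388 0  
top behind 0.2656040421636514 9149 [-0.4151273  -0.34998964  0.08504486] [-0.20015168 -0.01477102  0.26560404]
top fartherright 0.22267637246930116 451 [-0.29996424 -0.3199901   0.085563  ] [-0.18436519 -0.24000972  0.22267637]
transit [0.07652911 0.08924207 0.09512203]
side rightpush 0.11932016254871075 134 [-0.19993223 -0.23984004  0.08639251] [-0.17920394 -0.22248892  0.11932016]
side nearpush 0.08036093904655983 0  
side behind 0.2588829482544259 17690 [-0.4172069  -0.34999544  0.08500872] [-0.20003562 -0.08757424  0.25888295]
side fartherright 0.1205815222494207 950 [-0.29996836 -0.2724974   0.08500872] [-0.185783   -0.24002633  0.12058152]
transit [0.08011598 0.21253307 0.26242599]
```

```bash
python3 - <<'E'
from m import *
n='side';d=np.load(f'pics/{n}0.npz')['d'];m=env.camera_model(n);f=240/np.tan(np.radians(m['vertical_fov'])/2);E=m['extrinsics']
U,V=np.meshgrid(np.arange(640),np.arange(480));P=np.stack([(U-m['cx'])/f*d,(V-m['cy'])/f*d,d],-1)@E[:3,:3].T+E[:3,3]
s=(d>0)&(P[...,0]>.1)&(P[...,0]<.8)&(P[...,1]>-.1)&(P[...,1]<.5)&(P[...,2]>.1)
print(s.sum(),U[s].min(),U[s].max(),V[s].min(),V[s].max(),P[s].min(0),P[s].max(0))
E
```

```text
338 6 22 0 28 [0.20696226 0.43023166 0.20590942] [0.23026189 0.45344656 0.26242599]
```

The only tall thing in the transit zone is the gripper itself, so I'll move above the pre-push pose to the right of the carrier.

Call:
play_rows(moves=[1.76,-4,0,0,0,-0.0439,5,1.76,-4,0,0,0,-0.0439,5,1.76,-4,0,0,0,-0.0439,5,1.76,-4,0,0,0,-0.0439,5,1.76,-4,0,0,0,-0.0439,5,1.76,-4,0,0,0,-0.0439,5,1.76,-4,0,0,0,-0.0439,5,1.76,-4,0,0,0,-0.0439,5,1.76,-4,0,0,0,-0.0439,5,1.76,-4,0,0,0,-0.0439,5,1.76,-4,0,0,0,-0.0439,5,1.76,-4,0,0,0,-0.0439,5,1.76,-4,0,0,0,-0.0439,5,1.76,-4,0,0,0,-0.0439,5,1.76,-4,0,0,0,-0.0439,5,1.76,-4,0,0,0,-0.0439,5,1.76,-4,0,0,0,-0.0439,5,1.76,-4,0,0,0,-0.0439,5,1.76,-4,0,0,0,-0.0439,5,1.76,-4,0,0,0,-0.0439,5])

```text
time: 2.1
tcp_pos: [0.5949, -0.3081, 0.205]
ee_rot: [-180.0, -0.0, 103.4]
force: [0.1, 0.5, -0.0]
grip_width: 0.0499
```

Call:
play_rows(moves=[0,0,0,0,0,0,5,0,0,0,0,0,0,5,0,0,0,0,0,0,5])

```text
time: 2.4
tcp_pos: [0.5944, -0.3055, 0.2054]
ee_rot: [-180.0, -0.0, 103.6]
force: [0.0, -0.4, -0.3]
grip_width: 0.0495
```

Call:
play_rows(moves=[0,0,-4,0,0,0,5,0,0,-4,0,0,0,5,0,0,-4,0,0,0,5,0,0,-3,0,0,0,5,0,0,-2,0,0,0,5,0,0,-1,0,0,0,5,0,0,-1,0,0,0,5,0,0,0,0,0,0,5,0,0,0,0,0,0,5])

```text
time: 3.3
tcp_pos: [0.595, -0.3065, 0.0165]
ee_rot: [179.9, 0.1, 103.5]
force: [0.0, 0.1, -0.3]
grip_width: 0.0498
```

```bash
python3 - <<'E'
from m import *
p,_=cap('side','side1'); cv2.imwrite('pics/side1z.png',cv2.resize(p[150:350,150:450,::-1],None,fx=2.5,fy=2.5))
E
```

```text
(no output)
```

View pics/side1z.png

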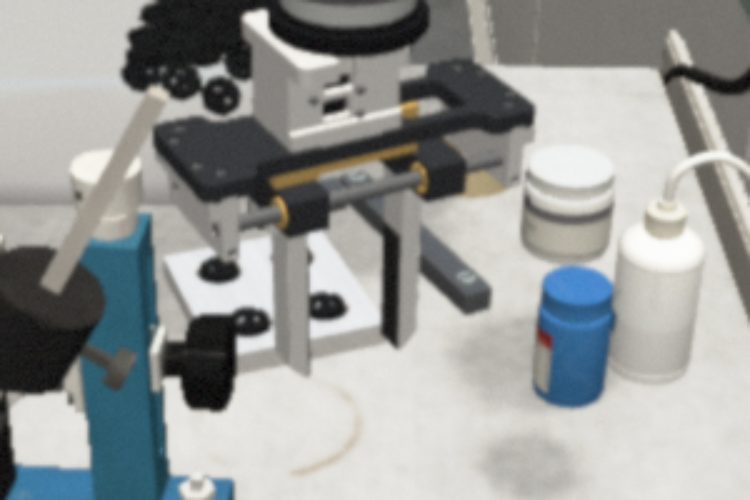

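Call:
play_rows(moves=[0,0,-0.6,0,0,0,5,0,0,-0.5,0,0,0,5,0,0,0,0,0,0,5,-0.14,0.58,0,0,0,0,5,-0.07,0.29,0,0,0,0,5,-0.07,0.29,0,0,0,0,5,-0.07,0.29,0,0,0,0,5])

```text
time: 4.05
tcp_pos: [0.5912, -0.2918, 0.0047]
ee_rot: [180.0, 0.0, 103.5]
force: [0.8, -1.6, -0.2]
grip_width: 0.0501
```

Call:
play_rows(moves=[-0.07,0.29,0,0,0,0,5,-0.07,0.29,0,0,0,0,5,-0.07,0.29,0,0,0,0,5,-0.07,0.29,0,0,0,0,5])

```text
time: 4.45
tcp_pos: [0.5884, -0.2802, 0.0046]
ee_rot: [180.0, 0.0, 103.5]
force: [0.8, -2.0, 0.8]
grip_width: 0.0499
```

Call:
play_rows(moves=[-0.07,0.29,0,0,0,0,5,-0.07,0.29,0,0,0,0,5,-0.07,0.29,0,0,0,0,5,-0.05,0.2,0,0,0,0,5,0,0,0,0,0,0,5])

```text
time: 4.95
tcp_pos: [0.5856, -0.2693, 0.0045]
ee_rot: [-180.0, -0.0, 103.5]
force: [1.3, -1.5, 0.2]
grip_width: 0.0501
```

```bash
python3 - <<'E'
from m import *
p,_=cap('side','side2'); cv2.imwrite('pics/side2z.png',cv2.resize(p[150:350,150:450,::-1],None,fx=2.5,fy=2.5))
E
```

```text
(no output)
```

View pics/side2z.png

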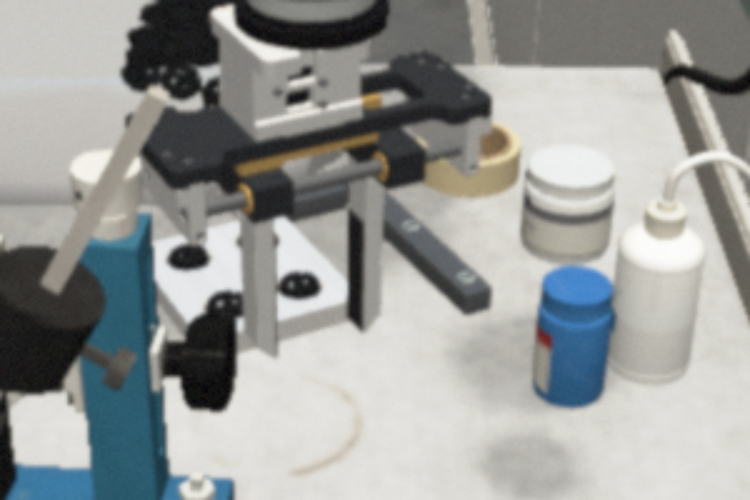

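Call:
play_rows(moves=[0.17,-0.73,0,0,0,0,5,0.17,-0.73,0,0,0,0,5,0,0,3,0,0,0,5,0,0,4,0,0,0,5,0,0,5,0,0,0,5,-0.733,0.495,0,0,0,-0.1309,5,-0.733,0.495,0,0,0,-0.1309,5,-0.733,0.495,0,0,0,-0.1309,5,-0.733,0.495,0,0,0,-0.1309,5,-0.733,0.495,0,0,0,-0.1309,5,-0.733,0.495,0,0,0,-0.1309,5,-0.733,0.495,0,0,0,-0.1309,5,-0.733,0.495,0,0,0,-0.1309,5,-0.733,0.495,0,0,0,-0.1309,5,-0.733,0.495,0,0,0,-0.1309,5,-0.733,0.495,0,0,0,-0.1309,5,-0.733,0.495,0,0,0,-0.1309,5,0,0,0,0,0,0,5,0,0,0,0,0,0,5])

```text
time: 6.9
tcp_pos: [0.5014, -0.2253, 0.1246]
ee_rot: [180.0, -0.0, 13.7]
force: [0.4, -0.1, -0.0]
grip_width: 0.0499
```

```bash
python3 - <<'E'
from m import *
p,_=cap('top','top3'); cv2.imwrite('pics/top3z.png',cv2.resize(p[150:350,220:440,::-1],None,fx=3,fy=3))
p,_=cap('side','side3'); cv2.imwrite('pics/side3z.png',cv2.resize(p[150:350,150:450,::-1],None,fx=2.5,fy=2.5))
E
```

```text
(no output)
```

View pics/top3z.png

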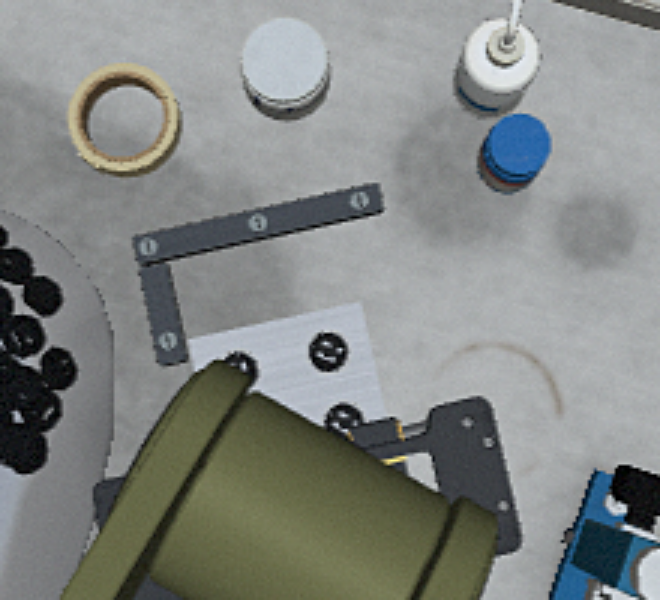

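View pics/side3z.png

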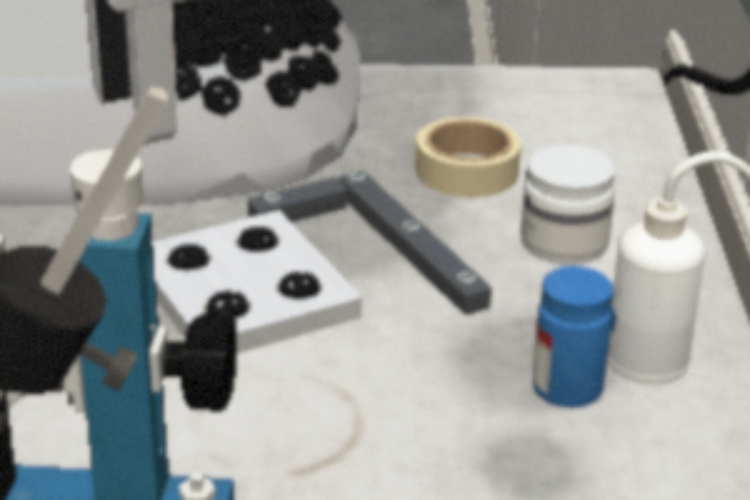

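The carrier is now parallel to the square with every cap in its nest. Its far edge runs from about (283,262) to (341,252).

```bash
python3 - <<'E'
from m import *
O=np.array([.6433,-.1319]);yaw=.235;ex=np.array([np.cos(yaw),np.sin(yaw)]);ey=np.array([-ex[1],ex[0]])
w=ray('top',[(282.7,261.7),(340.7,251.7),(346.5,278)],.014)[:,:2]-O
print(np.c_[w@ex,w@ey]*1000)
t=env.get_state()['tcp_pos'][:2]-O; print(t@ex,t@ey)
E
```

```text
[[ -50.00832079   -4.09098022]
 [ -54.62709303 -111.75654686]
 [-103.74602317 -111.70651074]]
-0.15968989994900276 -0.05771433437385762
```

Call:
play_rows(moves=[-0.97,-0.23,0,0,0,0,5,0,0,-4,0,0,0,5,0,0,-4,0,0,0,5,0,0,-2.5,0,0,0,5,0,0,-1,0,0,0,5,0,0,-0.4,0,0,0,5,0,0,0,0,0,0,5,0,0,0,0,0,0,5])

```text
time: 7.8
tcp_pos: [0.4921, -0.2275, 0.0067]
ee_rot: [179.9, -0.1, 13.5]
force: [0.1, 0.1, -0.1]
grip_width: 0.0501
```

Call:
play_rows(moves=[0.58,0.14,-0.15,0,0,0,5,0.58,0.14,0,0,0,0,5,0.29,0.07,0,0,0,0,5,0.29,0.07,0,0,0,0,5,0.29,0.07,0,0,0,0,5,0.29,0.07,0,0,0,0,5,0.29,0.07,0,0,0,0,5,0.29,0.07,0,0,0,0,5,0.29,0.07,0,0,0,0,5,0.29,0.07,0,0,0,0,5,0.29,0.07,0,0,0,0,5])

```text
time: 8.9
tcp_pos: [0.5292, -0.218, 0.004]
ee_rot: [-180.0, 0.0, 13.5]
force: [-5.2, -1.3, 3.9]
grip_width: 0.0503
```

Call:
play_rows(moves=[0.29,0.07,0,0,0,0,5,0.29,0.07,0,0,0,0,5,0.29,0.07,0,0,0,0,5,0.29,0.07,0,0,0,0,5,0.29,0.07,0,0,0,0,5])

```text
time: 9.4
tcp_pos: [0.5437, -0.2145, 0.004]
ee_rot: [-180.0, 0.0, 13.5]
force: [-4.5, -1.5, 4.4]
grip_width: 0.0501
```

Call:
play_rows(moves=[0.29,0.07,0,0,0,0,5,0.29,0.07,0,0,0,0,5,0.19,0.05,0,0,0,0,5,0,0,0,0,0,0,5])

```text
time: 9.8
tcp_pos: [0.5517, -0.2125, 0.0039]
ee_rot: [180.0, -0.0, 13.5]
force: [-0.5, 0.1, 0.6]
grip_width: 0.0499
```

```bash
python3 - <<'E'
from m import *
p,_=cap('top','top4'); cv2.imwrite('pics/top4z.png',cv2.resize(p[150:350,220:440,::-1],None,fx=3,fy=3))
p,_=cap('side','side4'); cv2.imwrite('pics/side4z.png',cv2.resize(p[180:320,180:390,::-1],None,fx=3.5,fy=3.5))
E
```

```text
(no output)
```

View pics/top4z.png

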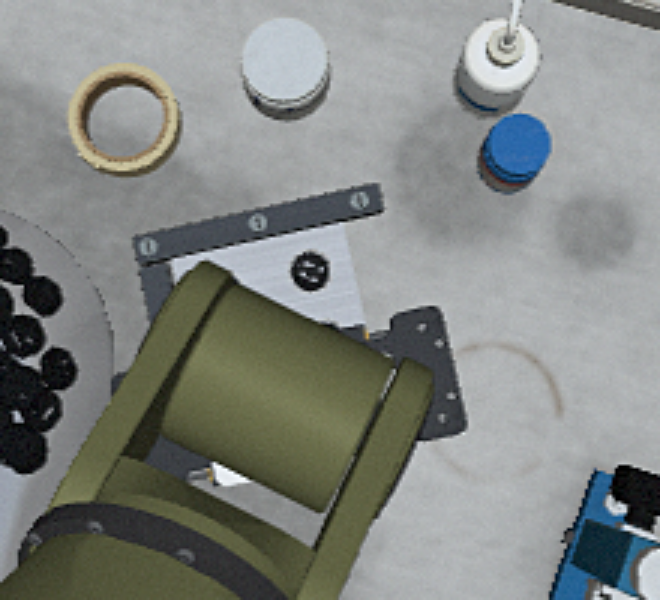

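View pics/side4z.png

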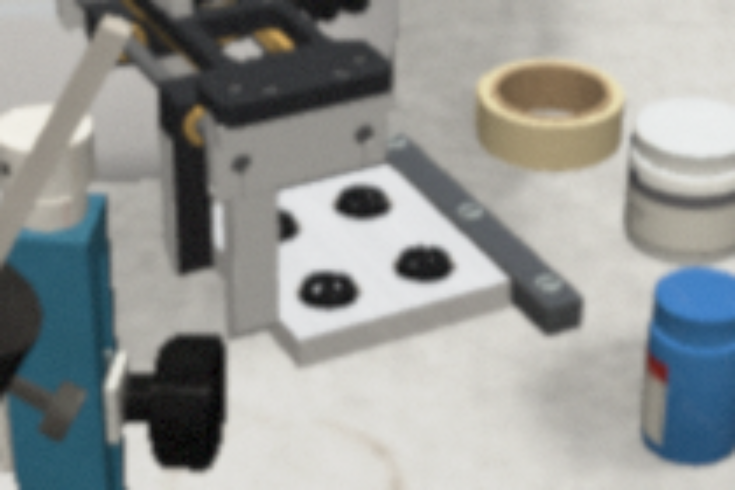

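Call:
play_rows(moves=[0.1,0.02,0,0,0,0,5,0.1,0.02,0,0,0,0,5,0.1,0.02,0,0,0,0,5])

```text
time: 10.2
tcp_pos: [0.5528, -0.2123, 0.0038]
ee_rot: [-179.9, 0.2, 13.5]
force: [-18.6, -3.3, 10.5]
grip_width: 0.0501
```

Call:
play_rows(moves=[0.1,0.02,0,0,0,0,5])

```text
time: 10.3
tcp_pos: [0.5529, -0.2123, 0.0037]
ee_rot: [-179.9, 0.3, 13.5]
force: [-26.8, -6.0, 16.0]
grip_width: 0.0498
```

Call:
play_rows(moves=[0.05,0.01,0,0,0,0,5])

```text
time: 10.4
tcp_pos: [0.5529, -0.2123, 0.0037]
ee_rot: [-179.9, 0.4, 13.5]
force: [-27.0, -5.1, 16.1]
grip_width: 0.0498
```

Call:
play_rows(moves=[-0.49,-0.12,0,0,0,0,5,-0.49,-0.12,0,0,0,0,5,-0.49,-0.12,0,0,0,0,5,0,0,0,0,0,0,5,0,0,3,0,0,0,5,0,0,4,0,0,0,5,0,0,5,0,0,0,5,0,0,0,0,0,0,5])

```text
time: 11.2
tcp_pos: [0.5439, -0.2164, 0.1307]
ee_rot: [179.6, -0.5, 13.5]
force: [0.4, 0.3, 0.4]
grip_width: 0.0496
```

Call:
play_rows(moves=[0.695,-0.5175,0,0,0,0.1309,5,0.695,-0.5175,0,0,0,0.1309,5,0.695,-0.5175,0,0,0,0.1309,5,0.695,-0.5175,0,0,0,0.1309,5,0.695,-0.5175,0,0,0,0.1309,5,0.695,-0.5175,0,0,0,0.1309,5,0.695,-0.5175,0,0,0,0.1309,5,0.695,-0.5175,0,0,0,0.1309,5,0.695,-0.5175,0,0,0,0.1309,5,0.695,-0.5175,0,0,0,0.1309,5,0.695,-0.5175,0,0,0,0.1309,5,0.695,-0.5175,0,0,0,0.1309,5,0,0,0,0,0,0,5,0,0,0,0,0,0,5])

```text
time: 12.6
tcp_pos: [0.6244, -0.2772, 0.1234]
ee_rot: [-180.0, -0.0, 103.3]
force: [-0.3, 0.6, 0.1]
grip_width: 0.0501
```

```bash
python3 - <<'E'
from m import *
p,_=cap('top','top5'); cv2.imwrite('pics/top5z.png',cv2.resize(p[150:350,220:440,::-1],None,fx=3,fy=3))
p,_=cap('side','side5'); cv2.imwrite('pics/side5z.png',cv2.resize(p[180:320,180:390,::-1],None,fx=3.5,fy=3.5))
E
```

```text
(no output)
```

View pics/top5z.png

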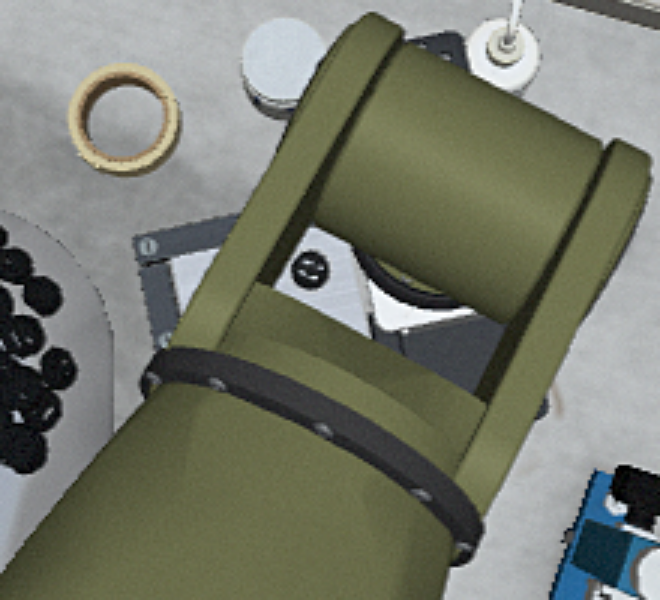

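View pics/side5z.png

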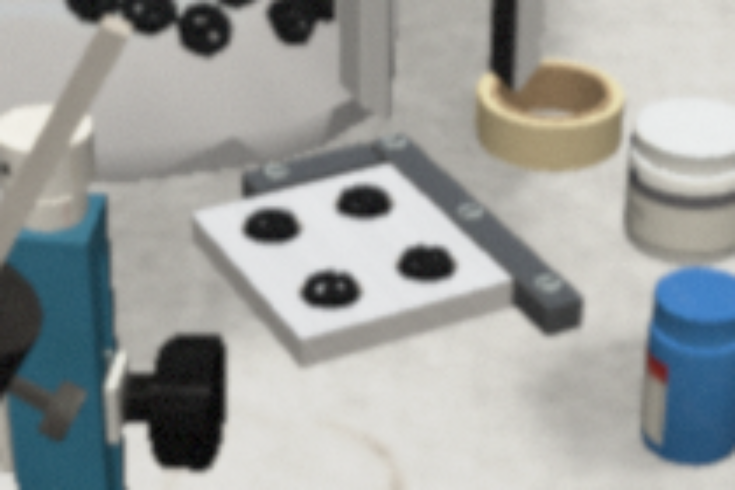

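Call:
play_rows(moves=[0,0,-4,0,0,0,5,0,0,-3.5,0,0,0,5,0,0,-2.2,0,0,0,5,0,0,-1.2,0,0,0,5,0,0,-0.6,0,0,0,5,0,0,0,0,0,0,5,0,0,0,0,0,0,5,0,0,0,0,0,0,5])

```text
time: 13.5
tcp_pos: [0.6251, -0.2776, 0.0103]
ee_rot: [179.9, 0.1, 103.5]
force: [-0.9, 1.0, -0.9]
grip_width: 0.0504
```

Call:
play_rows(moves=[0,0,-0.4,0,0,0,5,-0.07,0.29,0,0,0,0,5,-0.07,0.29,0,0,0,0,5,-0.07,0.29,0,0,0,0,5,-0.07,0.29,0,0,0,0,5,-0.05,0.2,0,0,0,0,5,-0.02,0.1,0,0,0,0,5,-0.02,0.1,0,0,0,0,5,0,0,0,0,0,0,5])

```text
time: 14.4
tcp_pos: [0.6208, -0.2617, 0.005]
ee_rot: [-180.0, -0.0, 103.5]
force: [-0.3, 0.4, 0.0]
grip_width: 0.0503
```

Call:
play_rows(moves=[-0.02,0.1,0,0,0,0,5,-0.02,0.1,0,0,0,0,5])

```text
time: 14.6
tcp_pos: [0.6203, -0.2601, 0.0049]
ee_rot: [-180.0, 0.0, 103.5]
force: [0.1, -3.5, -0.3]
grip_width: 0.0501
```

Call:
play_rows(moves=[-0.02,0.1,0,0,0,0,5,-0.02,0.1,0,0,0,0,5])

```text
time: 14.8
tcp_pos: [0.6199, -0.258, 0.0049]
ee_rot: [-180.0, 0.0, 103.5]
force: [0.0, -2.7, -0.3]
grip_width: 0.0495
```

Call:
play_rows(moves=[-0.02,0.1,0,0,0,0,5,-0.02,0.1,0,0,0,0,5])

```text
time: 15.0
tcp_pos: [0.6199, -0.2576, 0.0054]
ee_rot: [179.9, 0.2, 103.5]
force: [2.1, -17.1, -1.2]
grip_width: 0.0503
```

Call:
play_rows(moves=[-0.02,0.1,0,0,0,0,5])

```text
time: 15.1
tcp_pos: [0.6199, -0.2575, 0.0057]
ee_rot: [179.9, 0.3, 103.5]
force: [3.4, -21.9, -1.5]
grip_width: 0.0503
```

Call:
play_rows(moves=[-0.02,0.1,0,0,0,0,5])

```text
time: 15.2
tcp_pos: [0.6199, -0.2574, 0.006]
ee_rot: [179.9, 0.4, 103.5]
force: [3.5, -26.2, -1.5]
grip_width: 0.0499
```

Call:
play_rows(moves=[0.12,-0.49,0,0,0,0,5,0.12,-0.49,0,0,0,0,5,0.12,-0.49,0,0,0,0,5,0,0,0,0,0,0,5,0,0,3,0,0,0,5,0,0,4,0,0,0,5,0,0,5,0,0,0,5,0,0,0,0,0,0,5])

```text
time: 16.0
tcp_pos: [0.6253, -0.2693, 0.1327]
ee_rot: [179.5, 0.4, 103.5]
force: [0.5, 0.0, -0.1]
grip_width: 0.0498
```

Call:
play_rows(moves=[-0.8,0.5,0,0,0,-0.1309,5,-0.8,0.5,0,0,0,-0.1309,5,-0.8,0.5,0,0,0,-0.1309,5,-0.8,0.5,0,0,0,-0.1309,5,-0.8,0.5,0,0,0,-0.1309,5,-0.8,0.5,0,0,0,-0.1309,5,-0.8,0.5,0,0,0,-0.1309,5,-0.8,0.5,0,0,0,-0.1309,5,-0.8,0.5,0,0,0,-0.1309,5,-0.8,0.5,0,0,0,-0.1309,5,-0.8,0.5,0,0,0,-0.1309,5,-0.8,0.5,0,0,0,-0.1309,5,0,0,0,0,0,0,5,0,0,0,0,0,0,5])

```text
time: 17.4
tcp_pos: [0.5271, -0.2084, 0.1249]
ee_rot: [-180.0, -0.0, 13.8]
force: [1.0, -0.7, 0.4]
grip_width: 0.05
```

```bash
python3 - <<'E'
from m import *
p,_=cap('top','top6'); cv2.imwrite('pics/top6z.png',cv2.resize(p[190:310,250:370,::-1],None,fx=5,fy=5))
p,_=cap('side','side6'); cv2.imwrite('pics/side6z.png',cv2.resize(p[200:300,210:360,::-1],None,fx=5,fy=5))
O=np.array([.6433,-.1319]);yaw=.235;ex=np.array([np.cos(yaw),np.sin(yaw)]);ey=np.array([-ex[1],ex[0]])
t=env.get_state()['tcp_pos'][:2]-O; print(t@ex,t@ey,env.get_state()['tcp_pos'])
E
```

```text
-0.13081150759180285 -0.04757161259741908 [ 0.52716065 -0.20862262  0.12486946]
```

View pics/top6z.png

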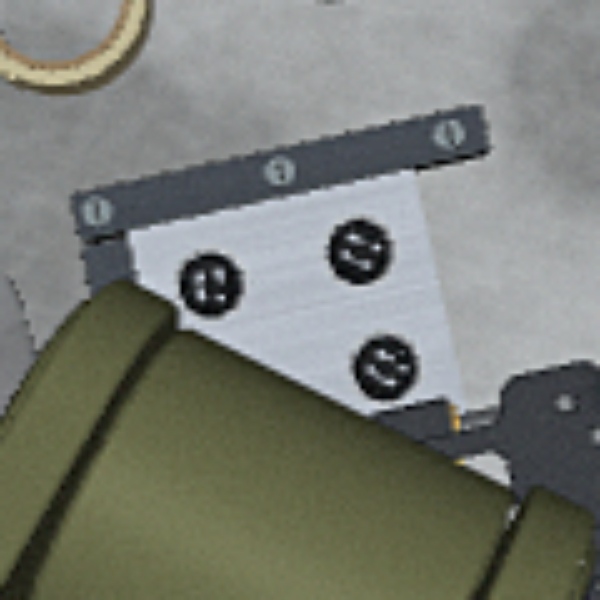

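View pics/side6z.png

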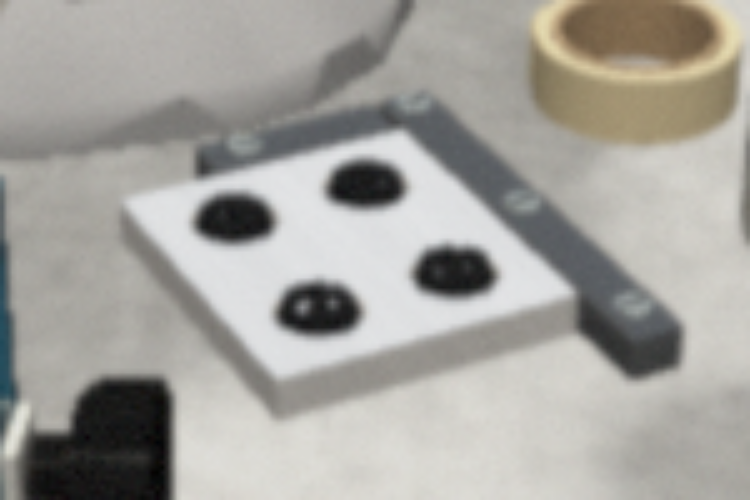

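The carrier looks seated on both faces. I'll give it one gentle confirming push toward the rail.

Call:
play_rows(moves=[0,-0.5,-4,0,0,0,5,0,0,-4,0,0,0,5,0,0,-2.2,0,0,0,5,0,0,-1,0,0,0,5,0,0,-0.7,0,0,0,5,0,0,0,0,0,0,5,0,0,0,0,0,0,5,0.49,0.12,0,0,0,0,5,0.49,0.12,0,0,0,0,5,0.49,0.12,0,0,0,0,5,0.29,0.07,0,0,0,0,5,0.29,0.07,0,0,0,0,5,0,0,0,0,0,0,5])

```text
time: 18.8
tcp_pos: [0.5476, -0.2084, 0.0059]
ee_rot: [180.0, -0.0, 13.5]
force: [-0.4, -0.6, -0.1]
grip_width: 0.0501
```

Call:
play_rows(moves=[0.1,0.02,0,0,0,0,5,0.1,0.02,0,0,0,0,5,0.1,0.02,0,0,0,0,5])

```text
time: 19.1
tcp_pos: [0.5503, -0.2079, 0.006]
ee_rot: [-180.0, 0.0, 13.5]
force: [0.2, -0.3, 0.1]
grip_width: 0.0501
```

Call:
play_rows(moves=[0.1,0.02,0,0,0,0,5])

```text
time: 19.2
tcp_pos: [0.5514, -0.2077, 0.006]
ee_rot: [-180.0, -0.0, 13.5]
force: [-0.2, 0.3, 0.1]
grip_width: 0.0498
```

Call:
play_rows(moves=[0.1,0.02,0,0,0,0,5])

```text
time: 19.3
tcp_pos: [0.5517, -0.2076, 0.0059]
ee_rot: [-180.0, 0.1, 13.5]
force: [-10.7, -2.6, 5.9]
grip_width: 0.0501
```

Call:
play_rows(moves=[0.1,0.02,0,0,0,0,5])

```text
time: 19.4
tcp_pos: [0.5518, -0.2076, 0.0058]
ee_rot: [-179.9, 0.2, 13.5]
force: [-18.8, -4.4, 10.8]
grip_width: 0.0502
```

The force stiffened at once, so the carrier was already on the rail. Next I'll retreat, lift and clear the view.

Call:
play_rows(moves=[-0.49,-0.12,0,0,0,0,5,-0.49,-0.12,0,0,0,0,5,-0.49,-0.12,0,0,0,0,5,0,0,0,0,0,0,5,0,0,4,0,0,0,5,0,0,5,0,0,0,5,0,0,5,0,0,0,5,0,0,5,0,0,0,5,-2,4,0,0,0,0,5,-2,4,0,0,0,0,5,-2,4,0,0,0,0,5,-2,4,0,0,0,0,5,-2,4,0,0,0,0,5,-2,4,0,0,0,0,5,-1,4,0,0,0,0,5,0,4,0,0,0,0,5,0,4,0,0,0,0,5,0,4,0,0,0,0,5,0,0,0,0,0,0,5])

```text
time: 21.3
tcp_pos: [0.4082, 0.1925, 0.196]
ee_rot: [-180.0, -0.0, 13.7]
force: [-0.5, 0.9, 0.3]
grip_width: 0.0505
```

```bash
python3 - <<'E'
from m import *
p,_=cap('top','top7'); cv2.imwrite('pics/top7z.png',cv2.resize(p[150:310,230:420,::-1],None,fx=3.5,fy=3.5))
p,_=cap('side','side7'); cv2.imwrite('pics/side7z.png',cv2.resize(p[180:320,180:440,::-1],None,fx=3,fy=3))
O=np.array([.6433,-.1319]);yaw=.235;ex=np.array([np.cos(yaw),np.sin(yaw)]);ey=np.array([-ex[1],ex[0]])
try:
    c,a,s,da=carrier('top7',seed=(315,255),r=60); d=c-O; print(d@ex,d@ey,a-yaw,s,da)
except Exception as e: print(e)
a=np.load('pics/top0.npz')['p'].astype(int);b=p.astype(int)
t0=np.load('pics/top0.npz')['p'].astype(int);t1=np.load('pics/top7.npz')['p'].astype(int)
D=abs(t0-t1).max(2)
for n,(x,y,r) in dict(tape=(261,190,20),ink=(315,171,17),small=(391,202,14)).items(): print(n,(D[y-r:y+r,x-r:x+r]>40).sum())
E
```

```text
-0.04783714145302228 -0.05429557900382304 -9.090321421517666e-05 (np.float64(0.09292003645708644), np.float64(0.10573938188251118)) [ 0.00393343  0.0020168  -0.00729926  0.00134937]
tape 0
ink 0
small 0
```

View pics/top7z.png

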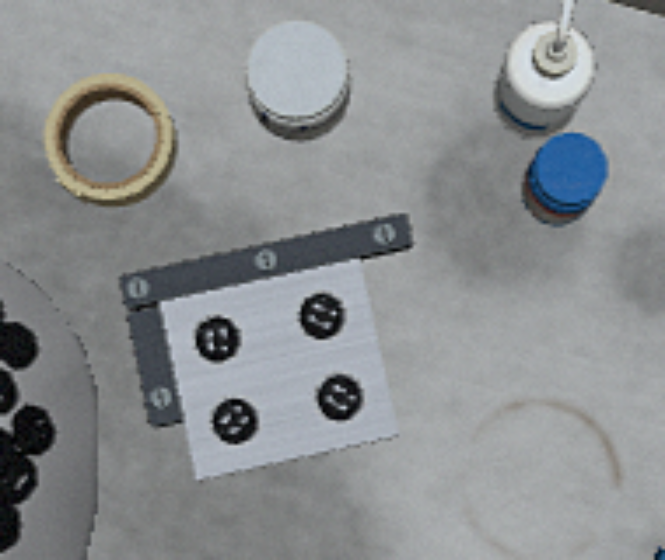

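View pics/side7z.png

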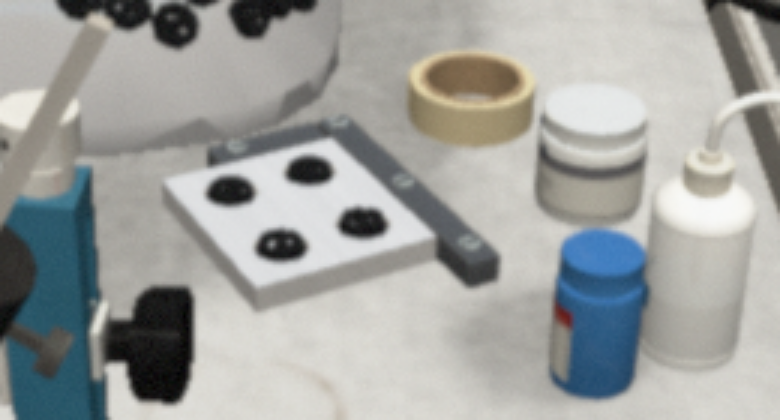

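The carrier measures (-47.8, -54.3) mm with about 0 rad of turn in the square's frame, against a nominal (-48, -54). All four caps are in their nests, and the pots and tape haven't moved in the image.

```bash
python3 -c "
from plant import env
print(env.finish_job())"
```

```text
the job is handed in; nothing more can be done
None
```

The carrier is seated in the register square and the job is handed in, at about 21 s of the 58 s allowed.

**How it was done:** I pushed the carrier with both fingers on its right end, which squared it up. I then pushed on its near long edge to the rail, on its right end again to the stop, and gave one light confirming push to the rail. At the rail and at the stop the fingers stopped moving while the push force rose, to about 27 N at most. The arm was lifted and moved well clear before handing in.

**Last checks:**
- **Pose:** from the top view the carrier's centre is at (-47.8, -54.3) mm in the square's frame, with about 0 rad relative turn. The nominal seat is (-48, -54) mm.
- **Caps and bystanders:** both views show all four caps in their nests. The top view shows no change at the two pots or the tape roll.

**One disagreement:** the tool position when the carrier met the rail was about 2.6 mm short of what my camera-based corner estimate predicted. That is a little over the 2 mm calibration tolerance. I relied on the contact force and the final pictures, which show no gap.

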